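# Draw an air sample: open the inlet, pull the pump to its mark and hold

## Robot

A 6-joint arm with a two-finger parallel gripper is mounted at the origin on a cart in front of the work surface, level with it; the furniture and walls round the work are solid. World frame = base frame: x ahead of the robot, y to its left, z up, the work surface at z = 0. Lengths are in m, angles in rad, forces in N, time in s.
With the tool pointing down it reaches from about 0.35 to 0.975 m from the base axis. Payload 4.9 kg.
Tool frame: the origin (TCP) lies midway between the tips of the shut fingers; the grasp point (between the pads) lies ctrl.grip_depth behind it (ctrl.grip_depth is the distance from the TCP to the grasp point, in m); y points along the fingers, z is the direction in which the jaws open and shut, and the axes are right-handed (so a half turn about y gives the same grasp; the last joint's range is limited). The gripper opens to 85 mm and grips with 20 to 120 N. Pads are 22 mm wide; open, the fingers measure 114 mm over their backs; the gripper's body (76 mm by 85 mm) begins 54 mm behind the grasp point. The pads swing forward as they close: fully open they stand 13 mm farther back than shut.
Start: joints at [1.017, 0.053, 1.613, -0, 1.476, -0.119], TCP at [0.263, 0.567, 0.231] pointing down, gripper open.
Joint ranges: [-3.01, 3.01], [-1.01, 2.22], [0.06, 2.58], [-1.02, 4.17], [0.09, 2.62], [-3.14, 3.14]. Speed limits (rad/s): [2.57, 2.57, 3.14, 3.14, 3.14, 3.14].

## Interface

Orientations are given as a rotation vector (axis times angle).
In Python, from station import ctrl gives the robot as it stands.
- The arm moves only by the tool jog_arm, never from a script. Its argument "moves" is a list of rows, each a list of 6 numbers: the shift along the tool's x, y, z in mm, then the turn, a rotation vector about the tool's x, y, z in rad. In form: [[x, y, z, wx, wy, wz], ...]. A call has 1 to 12 rows; each row shifts and turns the commanded pose from where the row before left it, along the tool's axes as they then stand; what a row does not reach is not made up. A row lasts 1/10 s, in which the tool goes at most 50 mm and 8.59 degrees, less where a joint would pass 70% of its speed; a pose out of reach is approached as far as the arm can. A call is refused whole if a number of a shift passes 50 or a number of a turn 0.15, either way. A call with a gripper value outside its range is refused whole. "grip" is the finger opening in mm, from 0 to 85.4, set as the call begins (left out, the last holds). The fingers move at their own pace and stop on an object; "grip_force" is the grip in N (left out, the last holds). Time passes only in rows, so rows that do not move let the fingers close. It gives the time, the measured TCP pose, the force and the opening at its end, in the units of the state.
- ctrl.get_obs(): the state, without advancing time (a new reading comes with each control period).
- ctrl.get_image(name): name is "scene" or "side" or "wrist"; returns the picture (420x560x3 uint8, red, green, blue); there is no depth.
- ctrl.camera_params(name): a dict with "fx", "fy", "cx", "cy" (pixels), "pose" (4x4, takes a point from camera to world coordinates); the wrist camera has in their place "T_tool_cam" (4x4, takes a point from camera to tool coordinates, whose origin is the TCP and whose axes are the tool frame's). Camera axes: x right, y up, looking along -z (the intrinsics and any distortion apply to the point x, -y, -z); pixel columns grow to the right and rows downward; lengths in m; the calibration is good to about 2 mm. The wrist camera is an equidistant fisheye: a pixel r from the principal point sees the ray r / f radians off the axis. A picture is of the moment at which its call begins: read the wrist's pose just before it. camera_params takes no time and is no camera call.
- ctrl.finish_job(): hands the job in, once; it reports no verdict.
The state is a dict: "t": time; "q": joint angles; "dq": joint speeds; "effort": joint torques, N m; "tool_pos": TCP position; "tool_rot": TCP orientation; "contact_force": force on the tool from outside, world axes, zero at the start; "wrist_torque": the same for the moment, N m; "opening": finger opening in m.
Only numpy, scipy, OpenCV 4.12 (cv2) and the standard library are available. Lean on these libraries where they do the work, as an engineer would, in place of code of your own. Each camera call takes 0.05 s, during which the arm holds its last target. There are 200 camera calls.

## Task

Take an air sample with the bench sampling pump: open the orange inlet cap by turning it a quarter turn anticlockwise (seen from above), and only then pull the spring-return plunger out by its black upright handle until the blue pointer stands level with the red mark on the scale. Hold it at the mark for at least two seconds and finish while still holding the handle there, for it springs back when let go. Leave the red mark and the things standing around the pump where they are.

Things in the scene. Friction and masses are not known exactly. Their poses are not given: they have to be found in the camera images.
- pump: bench air-sampling pump, fixed to the worktop: grey base plate 310 x 120 mm, 14 mm high, with a clear barrel lying along its x axis (end blocks up to 80 mm high, from x = -17 to +103 mm). Origin at the underside of the base's centre; z up; the plunger comes out towards the pump's -x, the inlet cap stands at its +x end, the white scale strip with the red mark lies along the plunger's path on its +y side
- cap (a joint): orange captive inlet cap, turned about the vertical: 0 is shut, grows anticlockwise seen from above, stop at 1.7 rad; it counts as open above 1.25 rad and stays where it is left (friction 0.06 N m). It does not rise or come off. The white line on its top points to the pump's -x when shut and to the green tick on the -y side of its collar when open a quarter turn
- cap_grip (a point): point on the cap's axis at the height to grip it, 110 mm above the worktop. The cap is a ribbed cylinder 34 mm in diameter, 84 to 120 mm above the worktop; the collar below it is 42 mm in diameter, top at 83 mm
- plunger (a joint): draw of the spring-return plunger in m: 0 is fully home, grows as it is pulled out towards the pump's -x, stop at 0.075; the spring pulls it back with 4.4 N at 0 and 110 N/m more as it comes out (about 11 N at 0.06)
- handle (a point): point to grip the black upright handle, on its middle, 106 mm above the worktop. The handle is a flat block 14 mm thick (along the pump's x) and 36 mm wide (along its y), free above 62 mm and up to 125 mm above the worktop; when home there is 36 mm between it and the 80 mm high end block of the barrel behind it (28 mm to the brass bush, which is 59 mm high)
- pointer (a point): tip of the blue pointer at the foot of the handle; it travels with the plunger, and stands level with the handle's middle along the pump's x
- mark (a joint): where the red mark is set along the scale, in m: the draw of the plunger at which the pointer stands exactly level with it (0.030 to 0.060)
- mark_tip (a point): tip of the red mark (a red clip on the scale, 32 mm high at most above the worktop), where the pointer should come level along the pump's x
- dropper: brown dropper bottle with black bulb, 33 mm across, 100 mm tall, loose bystander; origin under its centre
- vial: white screw-cap vial, 27 mm across, 58 mm tall, loose bystander; origin under its centre
- small_beaker: small clear beaker, 53 x 62 mm, 56 mm tall, loose bystander; origin under its centre
- blue_marker: blue marker pen lying down, 132 mm long, 15 mm thick, loose bystander; origin under its centre
- dish: flat clear dish, 62 mm across, 14 mm tall, loose bystander; origin under its centre

How it is judged:
By the outcome, as a careful person would: the job done as asked, in the order asked, and still so for the second after the job is handed in, while the arm keeps its last pose, push and grip.
It also fails if it takes over 48 s, if anything falls off the work surface, if the arm or the gripper's body presses on something with over 40 N, if the wrist force passes 120 N, or if a joint passes its speed limit or range.

## Working session

There is one attempt and no reset: what is moved stays moved. The work goes in short steps, Python scripts to look and compute and a tool call to move; the robot and the scene stay as the last step left them, time stands still between calls to the robot, and variables do not carry over. Pictures are saved under pics/ and viewed, about 8 in all and at most 12, crops included, and the job is handed in when it is done.

Besides the shell and the picture viewer there is one more tool, called after "Request:" as name([rows], argument=value, ...), one row to a line, values as JSON. jog_arm: Moves the arm, as the interface text tells. Its arguments: {"type":"object","properties":{"moves":{"type":"array","items":{"type":"array","items":{"type":"number"}}},"grip":{"type":"number"},"grip_force":{"type":"number"}},"required":["moves"]}

```bash
mkdir -p pics; ls; python3 - <<'E'
from station import ctrl
import cv2,numpy as np
o=ctrl.get_obs()
print(o['t'],o['tool_pos'],o['tool_rot'],ctrl.grip_depth)
for n in ['scene','side','wrist']:
    p=ctrl.camera_params(n); print(n,p)
a=[ctrl.get_image(n) for n in ['scene','side','wrist']]
for n,i in zip(['scene','side','wrist'],a): cv2.imwrite(f'pics/{n}0.png',i[:,:,::-1])
E
```

```text
pics
0.0 [0.26294823 0.56629489 0.23004729] [-1.54574161  0.34169095 -0.34057716] 0.0187
scene {'fx': 512.9340014865573, 'fy': 512.9340014865573, 'cx': 275.5063546100358, 'cy': 204.408654155876, 'pose': array([[ 0.79188327,  0.26981569, -0.54783244, -0.29176949],
       [-0.61066684,  0.35373428, -0.70848999, -1.04627737],
       [ 0.0026254 ,  0.89558448,  0.44488375,  0.77261464],
       [ 0.        ,  0.        ,  0.        ,  1.        ]])}
side {'fx': 536.7513253651105, 'fy': 536.7513253651105, 'cx': 278.12936616465083, 'cy': 211.01575900631923, 'pose': array([[-0.97641434,  0.14769649, -0.15748265,  0.31452831],
       [-0.21528023, -0.61055582,  0.76215222,  1.06431273],
       [ 0.01641526,  0.77807926,  0.6279516 ,  0.95449481],
       [ 0.        ,  0.        ,  0.        ,  1.        ]])}
wrist {'fx': 325.19226210127806, 'fy': 325.19226210127806, 'cx': 276.41343879176765, 'cy': 212.217926563631, 'T_tool_cam': array([[-3.53771611e-04, -9.44903850e-01, -3.27347811e-01,
        -8.45917928e-02],
       [ 1.57496428e-04,  3.27347775e-01, -9.44903915e-01,
        -1.42801692e-01],
       [ 9.99999925e-01, -3.85836291e-04,  3.30126314e-05,
         2.32330887e-04],
       [ 0.00000000e+00,  0.00000000e+00,  0.00000000e+00,
         1.00000000e+00]])}
```

```bash
python3 - <<'E'
import cv2,numpy as np
a=[cv2.imread(f'pics/{n}0.png') for n in ['scene','side']]
cv2.imwrite('pics/a.png',cv2.resize(a[0],(784,588)));cv2.imwrite('pics/b.png',cv2.resize(a[1],(784,588)))
E
```

```text
(no output)
```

View pics/a.png

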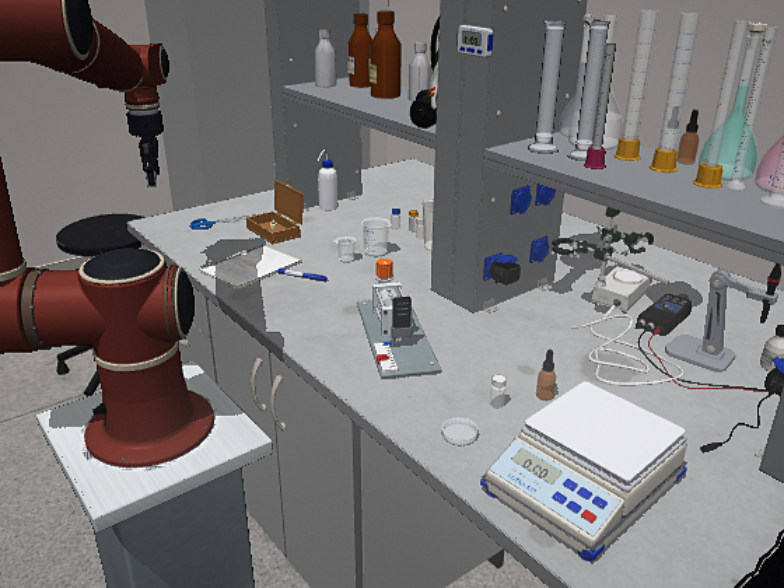

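View pics/b.png

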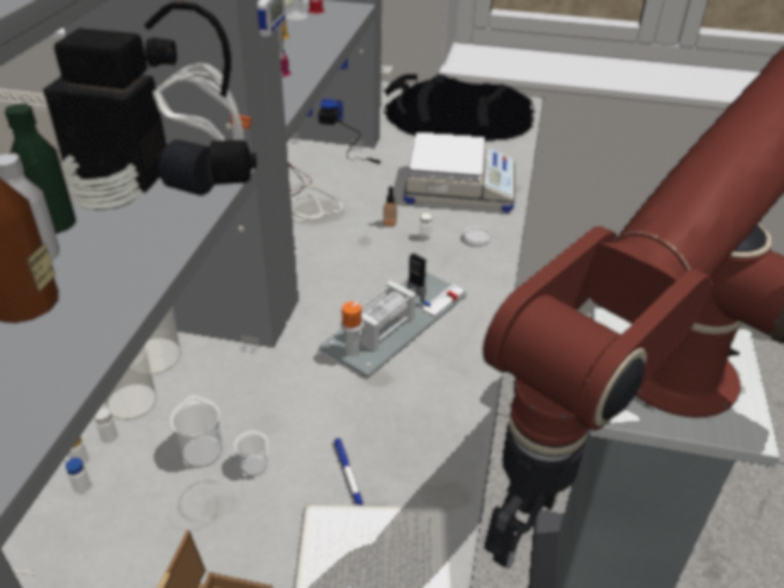

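Scene view: cap top about (385,262), handle top (403,298), red mark (381,358) and the base's near edge from (384,376) to (440,371). In the side view the cap top is at (351,306), handle top at (418,257) and red mark at (455,295). All in enlarged pixels (x1.4).

```bash
cat > h.py <<'E'
import numpy as np, cv2
from station import ctrl
from scipy.spatial.transform import Rotation as R
def ray(n,u,v,pose=None):
    p=ctrl.camera_params(n)
    x,y=(u-p['cx'])/p['fx'],(v-p['cy'])/p['fy']
    if n=='wrist':
        r=np.hypot(x,y); d=np.array([x/r*np.sin(r),-y/r*np.sin(r),-np.cos(r)]); T=pose@p['T_tool_cam']
    else: d=np.array([x,-y,-1.]); T=p['pose']
    d=T[:3,:3]@d; return T[:3,3],d/np.linalg.norm(d)
def tri(rays):
    A=sum(np.eye(3)-np.outer(d,d) for o,d in rays); b=sum((np.eye(3)-np.outer(d,d))@o for o,d in rays)
    x=np.linalg.solve(A,b); return x,[round(1e3*np.linalg.norm(np.cross(x-o,d)),1) for o,d in rays]
def onz(r,z): o,d=r; return o+d*(z-o[2])/d[2]
def tool():
    o=ctrl.get_obs(); T=np.eye(4); T[:3,:3]=R.from_rotvec(o['tool_rot']).as_matrix(); T[:3,3]=o['tool_pos']; return T
def proj(n,P,pose=None):
    p=ctrl.camera_params(n); T=pose@p['T_tool_cam'] if n=='wrist' else p['pose']
    c=np.linalg.inv(T)@np.r_[P,1]; x,y,z=c[0],-c[1],-c[2]
    if n=='wrist':
        r=np.hypot(x,y); t=np.arctan2(r,z); return p['cx']+p['fx']*t*x/r,p['cy']+p['fy']*t*y/r
    return p['cx']+p['fx']*x/z,p['cy']+p['fy']*y/z
E
python3 - <<'E'
from h import *
np.set_printoptions(precision=4,suppress=True)
s=1.4
for n,a,b in [('captop',(385,262),(351,306)),('handletop',(403,298),(418,257)),('mark',(381,357),(454,294))]:
    print(n,tri([ray('scene',a[0]/s,a[1]/s),ray('side',b[0]/s,b[1]/s)]))
for n,c in [('scene',[(384,376),(440,371),(358,304)]),('side',[(367,376),(322,348),(466,290)])]:
    for p in c: print(n,p,onz(ray(n,p[0]/s,p[1]/s),.014))
T=tool();print(T)
E
```

```text
captop (array([0.5844, 0.0915, 0.1175]), [np.float64(1.4), np.float64(1.4)])
handletop (array([ 0.4989, -0.0747,  0.1223]), [np.float64(3.6), np.float64(3.6)])
mark (array([ 0.4267, -0.0989,  0.0264]), [np.float64(2.9), np.float64(2.9)])
scene (384, 376) [ 0.4059 -0.1395  0.014 ]
scene (440, 371) [ 0.5018 -0.1911  0.014 ]
scene (358, 304) [0.5372 0.1281 0.014 ]
side (367, 376) [0.5401 0.1524 0.014 ]
side (322, 348) [0.6373 0.1015 0.014 ]
side (466, 290) [ 0.4039 -0.1305  0.014 ]
[[ 0.907  -0.0009  0.4212  0.263 ]
 [-0.4212 -0.0014  0.907   0.5664]
 [-0.0002 -1.     -0.0016  0.2303]
 [ 0.      0.      0.      1.    ]]
```

Request:
jog_arm([
  [35, -4, -27, 0, 0, 0],
  [35, -4, -27, 0, 0, 0],
  [35, -4, -27, 0, 0, 0],
  [35, -4, -27, 0, 0, 0],
  [35, -4, -27, 0, 0, 0],
  [35, 0, -27, 0, 0, 0],
  [35, 0, -27, 0, 0, 0],
  [35, 0, -27, 0, 0, 0],
  [35, 0, -27, 0, 0, 0],
  [35, 0, -27, 0, 0, 0],
  [35, 0, -27, 0, 0, 0],
  [35, 0, -27, 0, 0, 0],
])

```text
t: 1.35
tool_pos: [0.508, 0.0943, 0.2511]
tool_rot: [-1.544, 0.341, -0.341]
contact_force: [1.2, 0.5, 0.1]
opening: 0.0854
```

Request:
jog_arm([
  [35, 0, -30, 0, 0, 0],
  [35, 0, -30, 0, 0, 0],
  [0, 0, 0, 0, 0, 0],
  [0, 0, 0, 0, 0, 0],
])

```text
t: 1.75
tool_pos: [0.5458, 0.0114, 0.2507]
tool_rot: [-1.543, 0.344, -0.342]
contact_force: [-0.1, -0.0, -0.4]
opening: 0.0856
```

```bash
python3 - <<'E'
from h import *
np.set_printoptions(precision=4,suppress=True)
T=tool(); i=ctrl.get_image('wrist'); np.save('T1.npy',T); print(T, ctrl.get_obs()['q'])
cv2.imwrite('pics/w1.png',i[:,:,::-1]); cv2.imwrite('pics/w1b.png',cv2.resize(i[:,:,::-1],(784,588),interpolation=cv2.INTER_CUBIC))
for P in [(.584,.0915,.12),(.499,-.075,.125),(.427,-.099,.032)]: print(np.array(proj('wrist',P,T))*1.4)
for n in ('scene',): print(onz(ray(n,432/1.4,290/1.4),0),onz(ray(n,468/1.4,314/1.4),0))
E
```

```text
[[ 0.9061 -0.0013  0.4231  0.5458]
 [-0.4231  0.0006  0.9061  0.0114]
 [-0.0014 -1.     -0.      0.2507]
 [ 0.      0.      0.      1.    ]] [-0.114  -0.1476  1.774   0.0005  1.5163 -1.2496]
[523.3489 283.663 ]
[233.1109 276.1856]
[205.719 181.756]
[0.7352 0.1006 0.    ] [ 0.7208 -0.0391  0.    ]
```

View pics/w1b.png

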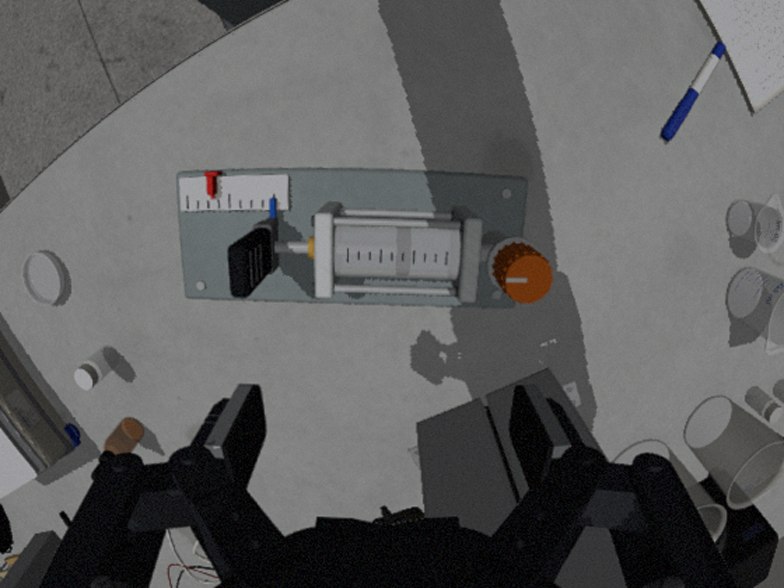

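Wrist view: cap top about (526,278) with its white line pointing left (shut), handle top left of (250,260), pointer tip (273,200) and mark tip (212,195). The base plate corners are (177,168), (527,178) and (185,297).

```bash
python3 - <<'E'
from h import *
np.set_printoptions(precision=4,suppress=True)
T=np.load('T1.npy'); s=1.4
w=lambda u,v,z: onz(ray('wrist',u/s,v/s,T),z)
A,B,C=w(177,168,.014),w(527,178,.014),w(185,297,.014)
d=B-A; print(A,B,C,np.linalg.norm(d),np.degrees(np.arctan2(d[1],d[0])),np.linalg.norm(C-A))
e=d/np.linalg.norm(d)
print('toolz',np.degrees(np.arctan2(T[1,2],T[0,2])))
cap=w(526,278,.12);print('cap',cap, tri([ray('wrist',526/s,278/s,T),ray('scene',385/s,262/s),ray('side',351/s,306/s)]))
for z in(.02,.03): print('mark-pointer',w(273,200,z),w(212,195,z),(w(273,200,z)-w(212,195,z))@e)
print('rel',np.linalg.inv(T)@np.r_[cap,1])
# pump origin est and expected handle
i=cv2.imread('pics/w1.png')[90:260,110:400]
cv2.imwrite('pics/w1c.png',cv2.resize(i[20:,:110],None,fx=5,fy=4,interpolation=cv2.INTER_CUBIC))
E
```

```text
[ 0.4002 -0.1252  0.014 ] [0.5412 0.1454 0.014 ] [ 0.5073 -0.181   0.014 ] 0.3051780201715865 62.481512145585874 0.12071374898682384
toolz 64.96725242378034
cap [0.5811 0.0945 0.12  ] (array([0.5837, 0.0932, 0.1177]), [np.float64(2.3), np.float64(2.7), np.float64(0.7)])
mark-pointer [ 0.4679 -0.0573  0.02  ] [ 0.4385 -0.1042  0.02  ] 0.05519123785187985
mark-pointer [ 0.468  -0.0545  0.03  ] [ 0.4394 -0.1001  0.03  ] 0.053714165347847086
rel [-0.0029  0.1307  0.0902  1.    ]
```

View pics/w1c.png

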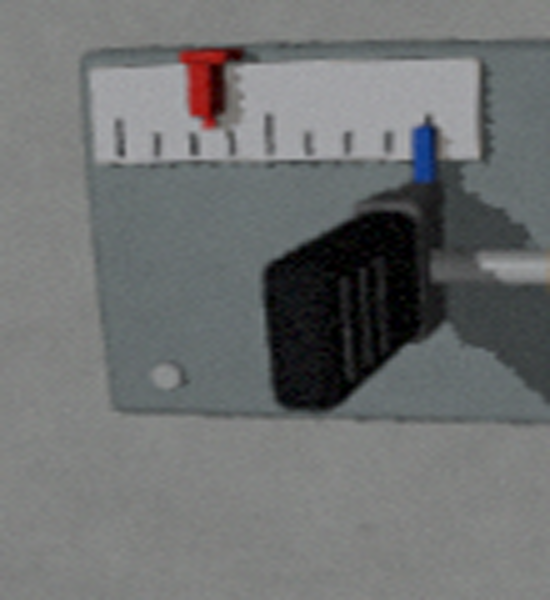

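Request:
jog_arm([
  [-1, 0, 45, 0, 0, 0],
  [-1, 0, 45, 0, 0, 0],
  [0, 8, 0, 0, 0.15, 0],
  [0, 8, 0, 0, 0.15, 0],
  [0, 8, 0, 0, 0.15, 0],
  [0, 8, 0, 0, 0.15, 0],
  [0, 8, 0, 0, 0.15, 0],
  [0, 8, 0, 0, 0.15, 0],
  [0, 8, 0, 0, 0.15, 0],
  [0, 8, 0, 0, 0.15, 0],
  [0, 8, 0, 0, 0.15, 0],
  [0, 8, 0, 0, 0.15, 0],
], grip=65)

```text
t: 3.0
tool_pos: [0.5812, 0.0965, 0.171]
tool_rot: [-1.012, 1.475, -1.474]
contact_force: [0.0, -0.1, -0.1]
opening: 0.0648
```

Request:
jog_arm([
  [0, 0, 0, 0, 0, 0],
  [0, 0, 0, 0, 0, 0],
])

```text
t: 3.2
tool_pos: [0.5814, 0.0958, 0.1713]
tool_rot: [-1.018, 1.469, -1.468]
contact_force: [0.5, -0.1, 0.8]
opening: 0.0652
```

```bash
python3 - <<'E'
from h import *
np.set_printoptions(precision=4,suppress=True)
T=tool(); i=ctrl.get_image('wrist'); np.save('T2.npy',T); print(T, ctrl.get_obs()['q'])
h=cv2.inRange(cv2.cvtColor(i,cv2.COLOR_RGB2HSV),(3,150,80),(18,255,255)); m=cv2.moments(h); print(m['m10']/m['m00'],m['m01']/m['m00'])
print('cap@.12',proj('wrist',(.5825,.094,.12),T))
T1=np.load('T1.npy'); H=onz(ray('wrist',170,194.5,T1),.125); print('handle',H)
cv2.imwrite('pics/w2.png',i[:,:,::-1])
E
```

```text
[[-0.3515 -0.0003  0.9362  0.5814]
 [-0.9362  0.0001 -0.3515  0.0958]
 [ 0.     -1.     -0.0003  0.1713]
 [ 0.      0.      0.      1.    ]] [0.0366 0.0126 1.755  0.0001 1.3735 0.3965]
268.241292276628 239.54265522463402
cap@.12 (np.float64(278.85853791014125), np.float64(239.45764777515382))
handle [ 0.498  -0.0709  0.125 ]
```

View pics/w2.png

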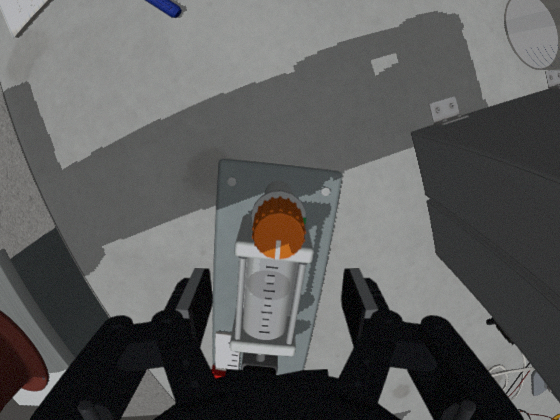

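Cap top is at (278,238), within 1.5 px of the prediction. I'll descend and grip.

Request:
jog_arm([
  [1, 20, 1.5, 0, 0, 0],
  [0, 20, 0, 0, 0, 0],
  [0, 20, 0, 0, 0, 0],
  [0, 18, 0, 0, 0, 0],
  [0, 0, 0, 0, 0, 0],
  [0, 0, 0, 0, 0, 0],
])

```text
t: 3.85
tool_pos: [0.5833, 0.0934, 0.0939]
tool_rot: [-1.015, 1.471, -1.471]
contact_force: [-0.4, 0.8, 0.0]
opening: 0.0651
```

Request:
jog_arm([
  [0, 0, 0, 0, 0, 0],
  [0, 0, 0, 0, 0, 0],
  [0, 0, 0, 0, 0, 0],
  [0, 0, 0, 0, 0, 0],
  [0, 0, 0, 0, 0, 0],
  [0, 0, 0, 0, 0, 0],
  [0, 0, 0, 0, 0, 0],
  [0, 0, 0, 0, 0, 0],
], grip=0, grip_force=35)

```text
t: 4.65
tool_pos: [0.5823, 0.094, 0.0953]
tool_rot: [-1.016, 1.474, -1.47]
contact_force: [-7.3, 0.9, 8.5]
opening: 0.0329
```

Request:
jog_arm([
  [0, 0, 0, 0, -0.13, 0],
  [0, 0, 0, 0, -0.13, 0],
  [0, 0, 0, 0, -0.13, 0],
  [0, 0, 0, 0, -0.13, 0],
  [0, 0, 0, 0, -0.13, 0],
  [0, 0, 0, 0, -0.13, 0],
  [0, 0, 0, 0, -0.13, 0],
  [0, 0, 0, 0, -0.13, 0],
  [0, 0, 0, 0, -0.13, 0],
  [0, 0, 0, 0, -0.13, 0],
  [0, 0, 0, 0, -0.13, 0],
  [0, 0, 0, 0, -0.13, 0],
])

```text
t: 5.85
tool_pos: [0.5844, 0.095, 0.0953]
tool_rot: [-1.547, 0.287, -0.292]
contact_force: [0.7, 6.3, 3.3]
opening: 0.0326
```

Request:
jog_arm([
  [0, 0, 0, 0, -0.03, 0],
  [0, 0, 0, 0, 0, 0],
  [0, 0, 0, 0, 0, 0],
])

```text
t: 6.15
tool_pos: [0.5845, 0.095, 0.0954]
tool_rot: [-1.549, 0.267, -0.273]
contact_force: [0.3, 7.0, 1.6]
opening: 0.0325
```

Request:
jog_arm([
  [0, 0, 0, 0, 0, 0],
  [0, 0, 0, 0, 0, 0],
  [0, 0, 0, 0, 0, 0],
  [0, 0, 0, 0, 0, 0],
  [0, -20, 0, 0, 0, 0],
  [0, -30, 0, 0, 0, 0],
  [0, -30, 0, 0, 0, 0],
  [0, -20, 0, 0, 0, 0],
  [0, 0, 0, 0, 0, 0],
  [0, 0, 0, 0, 0, 0],
], grip=60)

```text
t: 7.15
tool_pos: [0.583, 0.093, 0.1929]
tool_rot: [-1.554, 0.271, -0.271]
contact_force: [-0.2, 0.6, -2.2]
opening: 0.0597
```

```bash
python3 - <<'E'
from h import *
np.set_printoptions(precision=4,suppress=True)
T=tool(); i=ctrl.get_image('wrist'); np.save('T3.npy',T); print(T, ctrl.get_obs()['q'])
P=np.array
cv2.imwrite('pics/w3.png',cv2.resize(i[:,:,::-1],(784,588),interpolation=cv2.INTER_CUBIC));cv2.imwrite('pics/w3r.png',i[:,:,::-1])
print(P(proj('wrist',(.498,-.071,.125),T))*1.4)
E
```

```text
[[ 0.9411  0.      0.3381  0.583 ]
 [-0.3381 -0.0001  0.9411  0.093 ]
 [ 0.     -1.     -0.0001  0.1929]
 [ 0.      0.      0.      1.    ]] [ 0.0323 -0.0017  1.7352 -0.0001  1.4104 -1.1936]
[ 69.6879 275.8445]
```

View pics/w3.png

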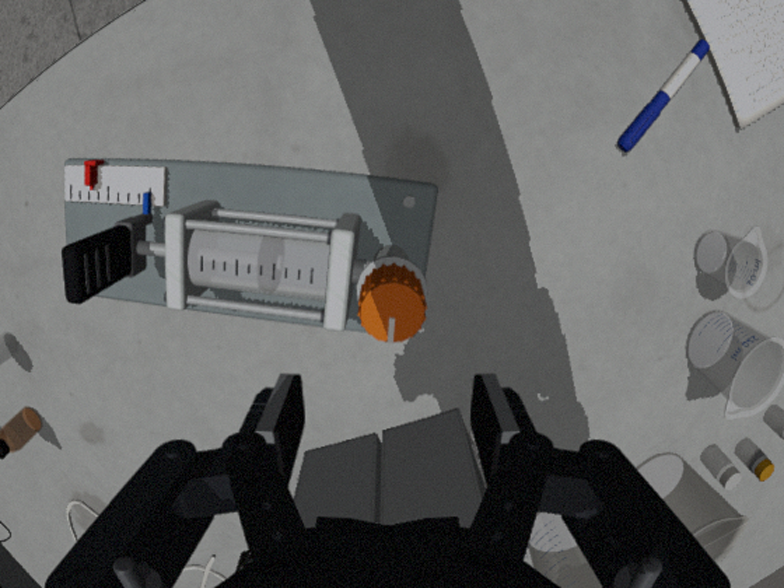

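White line now points to the pump's -y side, a quarter turn, so the cap is open. Next I'll move over the handle.

Request:
jog_arm([
  [-5, 0, -36, 0, 0, 0],
  [-5, 0, -36, 0, 0, 0],
  [-5, 0, -37, 0, 0, 0],
  [-5, 0, -37, 0, 0, 0],
  [-5, 0, -37, 0, 0, 0],
  [0, 0, 0, 0, 0.12, 0],
  [0, 0, 0, 0, 0, 0],
  [0, 0, 0, 0, 0, 0],
], grip=50)

```text
t: 8.0
tool_pos: [0.497, -0.0703, 0.1918]
tool_rot: [-1.54, 0.365, -0.361]
contact_force: [-0.2, 0.0, 0.5]
opening: 0.0502
```

```bash
python3 - <<'E'
from h import *
np.set_printoptions(precision=4,suppress=True)
T=tool(); i=ctrl.get_image('wrist'); np.save('T4.npy',T); print(T, ctrl.get_obs()['t'])
P=np.array; cv2.imwrite('pics/w4r.png',i[:,:,::-1])
u,v=proj('wrist',(.498,-.071,.125),T); print(u,v)
x0,y0=int(u)-110,int(v)-130
print(x0,y0); cv2.imwrite('pics/w4.png',cv2.resize(i[y0:y0+190,x0:x0+220,::-1],None,fx=3,fy=3,interpolation=cv2.INTER_CUBIC))
E
```

```text
[[ 0.8949 -0.0024  0.4462  0.497 ]
 [-0.4462  0.0009  0.8949 -0.0703]
 [-0.0025 -1.     -0.0003  0.1918]
 [ 0.      0.      0.      1.    ]] 8.05
275.8390962987652 230.32966236694432
165 100
```

View pics/w4.png

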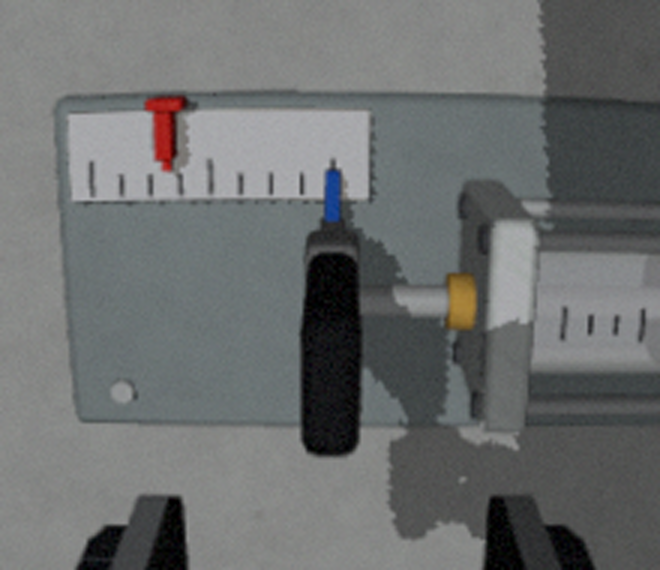

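Handle top centre is at crop (330,388), on the prediction. Pointer tip is at (333,170), mark tip at (166,168), and the tool is well aligned with the pump.

```bash
python3 - <<'E'
from h import *
np.set_printoptions(precision=4,suppress=True)
T=np.load('T4.npy'); f=lambda x,y:(165+(x+.5)/3-.5,100+(y+.5)/3-.5)
r=lambda x,y:ray('wrist',*f(x,y),T)
a,b=f(166,168),f(333,170)
e=T[:3,2]
for z in (.015,.02,.025,.03): print(z,(onz(r(333,170),z)-onz(r(166,168),z))@e)
print('ticks',(onz(r(333,190),.016)-onz(r(92,190),.016))@e)
A,B=onz(r(62,100),.014),onz(r(530,96),.014);d=B-A;print(np.degrees(np.arctan2(d[1],d[0])),np.degrees(np.arctan2(e[1],e[0])))
print('handle in tool',np.linalg.inv(T)@np.r_[onz(r(330,388),.125),1])
T1=np.load('T1.npy')
print('tri mark',tri([r(166,168),ray('wrist',110+210/5,110+125/4,T1)]),'ptr',tri([r(333,170),ray('wrist',110+426/5,110+125/4,T1)]),'handle',tri([r(330,388),ray('wrist',170,194.5,T1)]))
E
```

```text
0.015 0.055693112075827625
0.02 0.05482233650570645
0.025 0.05395156093558524
0.03 0.05308078536546399
ticks 0.08138662803856828
63.630890492210156 63.500785933838216
handle in tool [ 0.0004  0.0668 -0.001   1.    ]
tri mark (array([ 0.441 , -0.104 ,  0.0216]), [np.float64(0.1), np.float64(0.1)]) ptr (array([ 0.4664, -0.0557,  0.0219]), [np.float64(0.0), np.float64(0.0)]) handle (array([ 0.4985, -0.0723,  0.1208]), [np.float64(0.3), np.float64(0.3)])
```

Request:
jog_arm([
  [0, 20, -1, 0, 0, 0],
  [0, 25, 0, 0, 0, 0],
  [0, 25, 0, 0, 0, 0],
  [0, 20, 0, 0, 0, 0],
  [0, 14, 0, 0, 0, 0],
  [0, 0, 0, 0, 0, 0],
  [0, 0, 0, 0, 0, 0],
])

```text
t: 8.75
tool_pos: [0.4976, -0.0713, 0.0896]
tool_rot: [-1.54, 0.363, -0.364]
contact_force: [-0.6, 0.5, -0.0]
opening: 0.0503
```

Request:
jog_arm([
  [0, 0, 0, 0, 0, 0],
  [0, 0, 0, 0, 0, 0],
  [0, 0, 0, 0, 0, 0],
  [0, 0, 0, 0, 0, 0],
  [0, 0, 0, 0, 0, 0],
  [0, 0, 0, 0, 0, 0],
  [0, 0, 0, 0, 0, 0],
  [0, 0, 0, 0, 0, 0],
], grip=0, grip_force=60)

```text
t: 9.55
tool_pos: [0.4979, -0.072, 0.0907]
tool_rot: [-1.54, 0.363, -0.366]
contact_force: [-1.6, -1.6, 5.7]
opening: 0.0135
```

Gripped at 13.5 mm. I'll pull about 51 mm first, then look.

Request:
jog_arm([
  [0, 0, -4, 0, 0, 0],
  [0, 0, -6, 0, 0, 0],
  [0, 0, -7, 0, 0, 0],
  [0, 0, -7, 0, 0, 0],
  [0, 0, -7, 0, 0, 0],
  [0, 0, -7, 0, 0, 0],
  [0, 0, -7, 0, 0, 0],
  [0, 0, -6, 0, 0, 0],
  [0, 0, 0, 0, 0, 0],
  [0, 0, 0, 0, 0, 0],
  [0, 0, 0, 0, 0, 0],
  [0, 0, 0, 0, 0, 0],
])

```text
t: 10.75
tool_pos: [0.476, -0.1154, 0.0907]
tool_rot: [-1.535, 0.362, -0.367]
contact_force: [2.1, 8.2, 4.7]
opening: 0.0129
```

```bash
python3 - <<'E'
from h import *
np.set_printoptions(precision=4,suppress=True)
T=tool(); i=ctrl.get_image('wrist'); np.save('T5.npy',T); print(T)
cv2.imwrite('pics/w5r.png',i[:,:,::-1])
u,v=proj('wrist',(.441,-.104,.0216),T); print(u,v)
x0,y0=int(u)-50,int(v)-45
print(x0,y0); cv2.imwrite('pics/w5.png',cv2.resize(i[y0:y0+90,x0:x0+120,::-1],None,fx=6,fy=6,interpolation=cv2.INTER_CUBIC))
E
```

```text
[[ 0.8938  0.004   0.4485  0.476 ]
 [-0.4485  0.0038  0.8938 -0.1154]
 [ 0.0019 -1.      0.0052  0.0907]
 [ 0.      0.      0.      1.    ]]
267.2575983336483 176.39133929720512
217 131
```

View pics/w5.png

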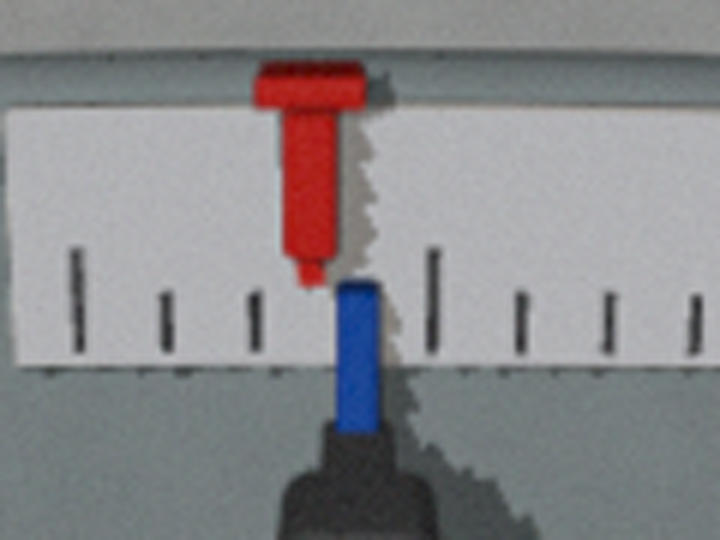

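Pointer centre is at crop x=358 and mark tip at x=312. Ticks (10 mm) are 89 px apart, so about 5.0 mm remains.

Request:
jog_arm([
  [0, 0, -2, 0, 0, 0],
  [0, 0, -2, 0, 0, 0],
  [0, 0, -1.2, 0, 0, 0],
  [0, 0, 0, 0, 0, 0],
  [0, 0, 0, 0, 0, 0],
  [0, 0, 0, 0, 0, 0],
  [0, 0, 0, 0, 0, 0],
])

```text
t: 11.5
tool_pos: [0.4737, -0.1199, 0.0907]
tool_rot: [-1.535, 0.362, -0.367]
contact_force: [3.1, 9.5, 5.7]
opening: 0.0133
```

```bash
cat > m.py <<'E'
from h import *
import sys
T=tool(); i=ctrl.get_image('wrist'); print(T[:3,3],ctrl.get_obs()['t'])
u,v=map(int,proj('wrist',(.441,-.104,.0216),T)); x0,y0=u-50,v-45
c=i[y0:y0+90,x0:x0+120]; h=cv2.cvtColor(c,cv2.COLOR_RGB2HSV)
b=cv2.inRange(h,(105,150,60),(130,255,255)); r=cv2.inRange(h,(0,150,80),(5,255,255))|cv2.inRange(h,(174,150,80),(180,255,255))
for n,m in(('blue',b),('red',r)):
    y,x=np.nonzero(m); print(n,[(int(k),round(float(x[y==k].mean()),2),int((y==k).sum())) for k in np.unique(y)])
cv2.imwrite(sys.argv[1],cv2.resize(c[:,:,::-1],None,fx=6,fy=6,interpolation=cv2.INTER_CUBIC))
E
python3 m.py pics/w6.png
```

```text
[ 0.47372583 -0.11987021  0.09069441] 11.55
blue [(48, 52.5, 2), (49, 52.5, 6), (50, 52.0, 7), (51, 52.5, 6), (52, 52.5, 6), (53, 52.0, 7), (54, 52.5, 6), (55, 52.5, 6), (56, 52.0, 7), (57, 52.5, 6), (58, 52.5, 6), (59, 52.5, 6), (60, 52.0, 7), (61, 52.0, 7), (62, 52.0, 7), (63, 52.0, 7), (64, 52.0, 7), (65, 52.0, 7), (66, 52.0, 7), (67, 52.0, 7), (68, 52.0, 7), (69, 52.0, 7), (70, 52.0, 7), (71, 52.0, 7)]
red [(11, 52.0, 13), (12, 52.0, 17), (13, 52.5, 18), (14, 52.5, 18), (15, 52.5, 18), (16, 52.5, 18), (17, 52.5, 18), (18, 52.5, 10), (19, 52.0, 9), (20, 52.0, 9), (21, 52.0, 9), (22, 52.0, 9), (23, 52.0, 9), (24, 52.0, 9), (25, 52.0, 9), (26, 52.0, 9), (27, 52.0, 9), (28, 52.0, 9), (29, 52.0, 9), (30, 52.0, 9), (31, 52.0, 9), (32, 52.0, 9), (33, 52.0, 9), (34, 52.0, 9), (35, 52.0, 9), (36, 52.0, 9), (37, 52.0, 9), (38, 52.0, 9), (39, 52.0, 9), (40, 52.0, 9), (41, 52.0, 9), (42, 52.5, 8), (43, 52.0, 5), (44, 52.0, 3), (45, 52.5, 4), (46, 52.5, 4), (47, 52.0, 5)]
```

View pics/w6.png

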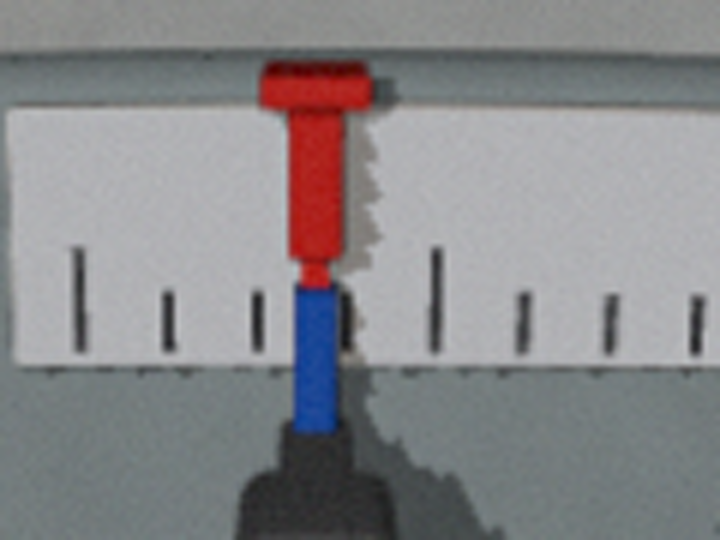

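Pointer and mark tip line up at crop x≈315, within half a pixel (about 0.4 mm). I'll hold over 2 s and re-check.

Request:
jog_arm([
  [0, 0, 0, 0, 0, 0],
  [0, 0, 0, 0, 0, 0],
  [0, 0, 0, 0, 0, 0],
  [0, 0, 0, 0, 0, 0],
  [0, 0, 0, 0, 0, 0],
  [0, 0, 0, 0, 0, 0],
  [0, 0, 0, 0, 0, 0],
  [0, 0, 0, 0, 0, 0],
  [0, 0, 0, 0, 0, 0],
  [0, 0, 0, 0, 0, 0],
  [0, 0, 0, 0, 0, 0],
  [0, 0, 0, 0, 0, 0],
])

```text
t: 12.75
tool_pos: [0.4738, -0.1199, 0.0907]
tool_rot: [-1.535, 0.362, -0.367]
contact_force: [3.2, 9.9, 5.6]
opening: 0.0134
```

Request:
jog_arm([
  [0, 0, 0, 0, 0, 0],
  [0, 0, 0, 0, 0, 0],
  [0, 0, 0, 0, 0, 0],
  [0, 0, 0, 0, 0, 0],
  [0, 0, 0, 0, 0, 0],
  [0, 0, 0, 0, 0, 0],
  [0, 0, 0, 0, 0, 0],
  [0, 0, 0, 0, 0, 0],
  [0, 0, 0, 0, 0, 0],
  [0, 0, 0, 0, 0, 0],
  [0, 0, 0, 0, 0, 0],
  [0, 0, 0, 0, 0, 0],
])

```text
t: 13.95
tool_pos: [0.4737, -0.1198, 0.0907]
tool_rot: [-1.535, 0.362, -0.367]
contact_force: [2.8, 9.7, 5.4]
opening: 0.0132
```

```bash
python3 m.py pics/w7.png | cut -c1-400
```

```text
[ 0.47374307 -0.11984435  0.09071447] 14.0
blue [(48, 52.5, 2), (49, 52.5, 6), (50, 52.5, 6), (51, 52.0, 7), (52, 52.0, 7), (53, 52.5, 6), (54, 52.5, 6), (55, 52.0, 7), (56, 52.5, 6), (57, 52.0, 7), (58, 52.5, 6), (59, 52.5, 6), (60, 52.0, 7), (61, 52.0, 7), (62, 52.0, 7), (63, 52.0, 7), (64, 52.0, 7), (65, 52.0, 7), (66, 52.0, 7), (67, 52.0, 7), (68, 52.0, 7), (69, 52.0, 7), (70, 52.0, 7), (71, 52.0, 7)]
red [(11, 51.67, 15), (12, 52.0, 17), (13, 52.5, 18), (14, 52.5, 18), (15, 52.5, 18), (16, 52.0, 19), (17, 52.5, 18), (18, 52.5, 10), (19, 52.0, 9), (20, 52.0, 9), (21, 52.0, 9), (22, 52.0, 9), (23, 52.0, 9), (24, 52.0, 9), (25, 52.0, 9), (26, 52.0, 9), (27, 52.0, 9), (28, 52.0, 9), (29, 52.0, 9), (30, 52.0, 9), (31, 52.0, 9), (32, 52.0, 9), (33, 52.0, 9), (34, 52.0, 9), (35, 52.0, 9), (36, 52.0,
```

```bash
python3 -c "
from station import ctrl
print(ctrl.finish_job())"
```

```text
the job is handed in; nothing more can be done
None
```

I opened the orange cap a quarter turn anticlockwise. I then pulled the plunger by its handle until the blue pointer stood level with the red mark, about 53–54 mm out. I held it there about 2.5 s and handed the job in at about 14 s, still gripping the handle.

- **Cap:** after the turn, the wrist picture showed the white line pointing to the pump's -y side. I did not look at the cap again after that.
- **Pointer and mark:** the last wrist measurement, after the hold, put the pointer and mark tip level to within about half a pixel (around 0.4 mm).
- **Forces:** the steady pull read about 11 N, with no slip, and every force reading stayed below 12 N.
- **Disagreement:** the camera gave 81.4 mm for what I took to be 80 mm of scale ticks, so I set the final position by the direct pointer-to-mark comparison.
- **Not checked:** I took no final overall picture of the loose items around the pump. The arm never came near them, and no force reading suggested contact.

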